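# Lock the part nest to its dock with the cam

### The job

Slide the aluminium part nest along its dock until the T-headed stud on its front is fully inside the mouth of the cam drum, then turn the cam's black bar grip clockwise (seen from above) so that its curved slot draws the stud in and pulls the nest snug against the dock's rubber-faced seat. Stop as soon as it is firmly snug - do not force it past that - then let go and leave it locked. Do not disturb the small things standing around.

Things in the scene. Friction and masses are not known exactly. Their poses are not given: they have to be found in the camera images.
- dock: Fixed aluminium base plate, 210 x 90 x 10 mm, on the worktop. Origin: centre of its underside. Its x axis runs along it from the cam drum's end (-x) to the open end (+x); z is up. Two guide rails (tops 18 mm above the worktop, inner faces 46.6 mm apart) run along x, centred on y = 0. The seat (two rubber-faced posts beside the stud, 34 mm high) stands between drum and nest, its face at x = -19 to -14 mm.
- cam_axis (a point): Point on the upright axis of the cam drum, at the stud's height (30 mm above the worktop), at dock x = -62 mm, y = 0. The steel drum is 65 mm in diameter, its top 42 mm above the worktop; its curved slot and the mouth of it are open to the top and the side.
- cam_grip (a point): Middle of the cam's black bar grip, on the drum's axis, 74 mm above the worktop. The bar is 44 mm long, 12 mm thick and 27 mm high (57 to 84 mm above the worktop). The point's x axis points along the bar, from the axis towards the mouth of the slot (a bright dot on the bar's top marks that end); z is up. Until the nest meets the seat the cam turns easily, with a moment of under 0.2 N m.
- cam_lock (a joint): Cam angle, rad: 0 when the mouth faces the dock's +x, growing clockwise seen from above, range -0.25 to 1.75; it stays where it is left. The mouth takes the stud at -0.2 to 0.2; from 0.5 on the slot draws it in by 7 mm per rad. The seat is set differently every time: the nest meets it at 0.8 to 1.5, and the moment climbs steeply. Snug: 0.23 to 0.33 N m above easy turning; over 0.4 is too much.
- cartridge_center (a point): Centre of the loose part nest: an aluminium block 60 (x) x 44.6 (y) x 42 mm high, 0.3 to 0.5 kg, brass buttons on top. It stands between the guide rails on the dock plate, so this point is 31 mm above the worktop and its top 52 mm. Its axes are parallel to the dock's; -x points to the cam.
- stud_head (a point): Centre of the T-head of the stud: an upright steel bar 11 mm in diameter and 22 mm tall, 57.5 mm in front (-x) of the nest's centre, on a neck 8 mm in diameter, 30 mm above the worktop. Pushed fully home into the open mouth it stops 20.5 mm from the drum's axis; the nest is then still clear of the seat.
- loupe: Bystander: black stand loupe, 36 mm across, 32 mm high; origin at the centre of its underside.
- vial: Bystander: small sample vial with a white cap, 21 mm across, 46 mm high; origin at the centre of its underside.
- setting_block: Bystander: steel setting block lying flat, 22 x 45 x 14 mm; origin at the centre of its underside.
- suction_cup: Bystander: blue bellows suction cup with a brass stem, 25 mm across, 30 mm high; origin at the centre of its underside.
Things that resemble listed ones, but are neither listed nor needed, are in the scene too. Leave any green look-alike of the part that bears cartridge_center alone.

How it is judged:
On the way, in this order (a step that is already met when the one before it is completed fails the run):
1. the stud's head is in the open mouth of the cam: within 24 mm of the drum's axis, the cam still below 0.4 rad (horizontal distance between stud_head and cam_axis below 0.024 m and value of joint cam_lock below 0.4 rad), for 0.2 s.
2. the cam, turned beyond 0.6 rad, pulls the nest against the seat with more than 3 N (value of joint cam_lock above 0.6 rad and contact force between cartridge and seat above 3 N), for 0.2 s.
At the end, for the whole second after the job is handed in: The cam stands beyond 0.6 rad with the stud's head in its slot (head within 22 mm of the drum's axis), the nest lies flat (within 0.06 rad) and at rest and is held against the seat by more than 3 N, with nothing holding it but the cam (all of step 2 and horizontal distance between stud_head and cam_axis below 0.022 m and angle between cartridge_center's own z axis and vertical below 0.06 rad and linear speed of cartridge below 0.01 m/s); the robot touches nothing.
It fails at once if the nest is pressed on the seat with more than 25 N (overtightened) (contact force between cartridge and seat above 25 N).
It fails at once if a bystander is moved by more than 20 mm (distance of any of loupe, vial, setting_block, suction_cup from where it was at the start of the episode above 0.02 m).
It also fails if it takes over 67 s, if anything falls off the work surface, if the arm or the gripper's body presses on something with over 40 N, if the wrist force passes 120 N, or if a joint passes its speed limit or range.

### The arm

A 6-joint arm with a two-finger parallel gripper is mounted at the origin on a cart in front of the work surface, level with it; the furniture and walls round the work are solid. World frame = base frame: x ahead of the robot, y to its left, z up, the work surface at z = 0. Lengths are in m, angles in rad, forces in N, time in s.
With the tool pointing down it reaches from about 0.325 to 0.9 m from the base axis. Payload 6.1 kg.
Tool frame: the origin (TCP) lies at the very end of the fingers, on their centre line; the grasp point (between the pads) lies 19 mm behind it; z points along the fingers, y is the line along which they close (so a half turn about z gives the same grasp; the last joint's range is limited). The gripper opens to 85 mm and grips with 20 to 120 N. Pads are 22 mm wide; open, the fingers measure 114 mm over their backs; the gripper's body (76 mm by 85 mm) begins 54 mm behind the grasp point. The pads swing forward as they close: fully open they stand 13 mm farther back than shut.
Start: joints at [-1.253, 0.22, 1.526, -0, 1.395, -0.126], TCP at [0.268, -0.564, 0.231] pointing down, gripper open.
Joint ranges: [-2.98, 2.98], [-0.91, 2.08], [0.09, 2.57], [-1.24, 4.39], [0.2, 2.65], [-2.68, 2.68]. Speed limits (rad/s): [2.57, 2.57, 3.01, 3.14, 3.14, 3.14].

### API

Orientations are given as a 3x3 rotation matrix whose columns are the frame's x, y, z axes.
In Python, from workcell import bot, optics gives the robot as it stands.
- The arm moves only by the tool apply_moves, never from a script. Its arguments are lists of equal length, an entry for each row: "travel": the shift along the tool's x, y, z in m, a list of three; "angular": the turn, a rotation vector about the tool's x, y, z in degrees, a list of three; "jaw": the closure, from 0 (fully open) to 1 (shut). In form: {"travel": [[x, y, z], ...], "angular": [[rx, ry, rz], ...], "jaw": [jaw, ...]}. A call has 1 to 12 rows; each row is the pose to reach, as a shift and turn from the pose commanded when the call began, along the tool's axes at that moment; what a row does not reach only later rows make up. A row lasts 1/8 s, in which the tool goes at most 62.5 mm and 10.7 degrees, less where a joint would pass 70% of its speed; a pose out of reach is approached as far as the arm can. A call with a gripper value outside its range is refused whole. The fingers move at their own pace and stop on an object; "newtons" is the grip in N (left out, the last holds). Time passes only in rows, so rows that repeat a pose let the fingers close. It gives the time, the measured TCP pose, the force, the opening and the grip force at its end, in the units of the state.
- bot.get_state(): the state, without advancing time (a new reading comes with each control period).
- optics.capture(name): name is "scene" or "top" or "wrist"; returns (picture, depth): 400x640x3 uint8, red, green, blue; 400x640 float32, m along the optical axis (not along the pixel's ray), 0 where there is no reading.
- optics.get_calibration(name): a dict with "K" (3x3 intrinsics, pixels), "origin" and "orientation" of the camera in the world. Camera axes: x right, y down, z forward; pixel columns grow to the right and rows downward; lengths in m; the calibration is good to about 2 mm. A picture is of the moment at which its call begins: read the wrist's pose just before it. get_calibration takes no time and is no camera call; for the wrist camera it gives the pose at the moment of the call.
- bot.close_job(): hands the job in; it is judged then, once.
The state is a dict: "t": time; "joint_positions": joint angles; "dq": joint speeds; "effort": joint torques, N m; "tool_pos": TCP position; "tcp_rot": TCP orientation; "wrist_force": force on the tool from outside, world axes, zero at the start; "ft_torque": the same for the moment, N m; "gripper_width": opening from 0.0 (shut) to 1.0 (fully open); "grasp_force": force on a finger pad.
Only numpy, scipy, OpenCV 4.12 (cv2) and the standard library are available. Lean on these libraries where they do the work, as an engineer would, in place of code of your own. Each camera call takes 0.05 s, during which the arm holds its last target. There are 200 camera calls.

## Working session

There is one attempt and no reset: what is moved stays moved. The work goes in short steps, Python scripts to look and compute and a tool call to move; the robot and the scene stay as the last step left them, time stands still between calls to the robot, and variables do not carry over. Pictures are saved under pics/ and viewed, at most 10 in all, crops included, and the job is handed in when it is done.

Besides the shell and the picture viewer there is one more tool, called after "Request:" in YAML: its name, and indented under it one key for each argument. apply_moves: Moves the arm, as the interface text tells. Its arguments: {"type":"object","properties":{"travel":{"type":"array","items":{"type":"array","items":{"type":"number"}}},"angular":{"type":"array","items":{"type":"array","items":{"type":"number"}}},"jaw":{"type":"array","items":{"type":"number"}},"newtons":{"type":"number"}},"required":["travel","angular","jaw"]}

```bash
mkdir -p pics; cat > h.py <<'E'
import numpy as np, cv2
from workcell import bot, optics
def snap(n,f):
    c=optics.get_calibration(n); p,d=optics.capture(n)
    cv2.imwrite(f'pics/{f}.png',p[:,:,::-1]); np.savez(f'pics/{f}.npz',p=p,d=d,K=c['K'],o=c['origin'],R=c['orientation'])
    return p,d,c
def ld(f): return np.load(f'pics/{f}.npz')
def ray(s,u,v,z):
    r=s['R']@np.linalg.inv(s['K'])@np.array([u,v,1.]); o=s['o']; return o+r*(z-o[2])/r[2]
def pt(s,u,v):
    return s['o']+s['R']@(np.linalg.inv(s['K'])@np.array([u,v,1.])*s['d'][int(v),int(u)])
E
python3 - <<'E'
from h import *
for n in ['top','scene']:
    p,d,c=snap(n,n); print(n,c['origin'],c['orientation'].round(2).tolist())
s=bot.get_state();print(s['tool_pos'],s['tcp_rot'],s['ft_torque'],s['wrist_force'],s['t'])
E
```

```text
top [0.11626278 0.18700783 1.05441845] [[-0.27, -0.84, 0.47], [-0.96, 0.24, -0.12], [-0.01, -0.48, -0.88]]
scene [ 0.92789436 -0.27678721  0.89805017] [[0.77, 0.57, -0.31], [0.64, -0.68, 0.36], [-0.0, -0.47, -0.88]]
[ 0.26818384 -0.56391665  0.23026718] [[ 9.03139196e-01  4.29347485e-01 -5.74416870e-04]
 [ 4.29347805e-01 -9.03137523e-01  1.75426242e-03]
 [ 2.34410729e-04 -1.83096777e-03 -9.99998296e-01]] [0.02125334 0.01228135 0.00216401] [-0.15083933 -0.30309131  0.27439966] 0.1
```

View pics/top.png

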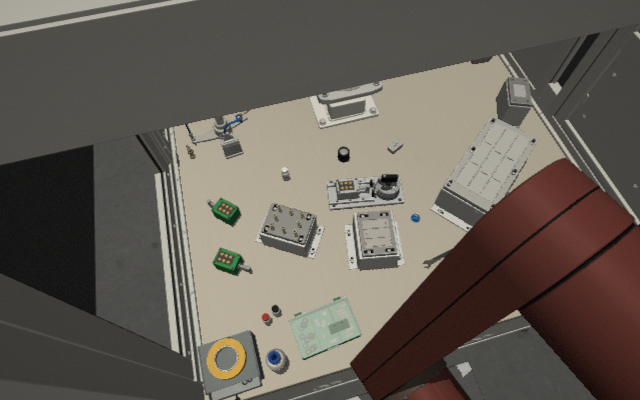

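View pics/scene.png

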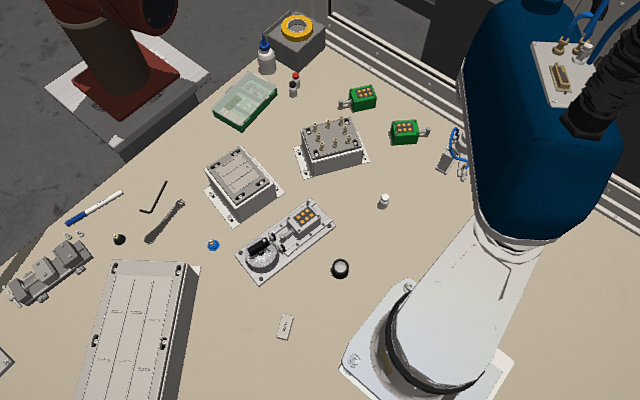

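Top view: the dock is at about (365,192), with the drum and black bar at (388,187) and the aluminium nest with brass buttons at (347,188). The green blocks at (225,210) and (228,260) are look-alikes, so I leave them alone. Scene view: drum (262,255), nest (304,215). Bystanders in the top view: loupe (343,154), vial (285,173), setting block (395,147), suction cup (415,217).

```bash
python3 - <<'E'
from h import *
t=cv2.imread('pics/top.png')[160:225,315:435]; s=cv2.imread('pics/scene.png')[190:290,225:345]
a=cv2.resize(t,None,fx=5,fy=5,interpolation=cv2.INTER_CUBIC);b=cv2.resize(s,None,fx=2.7,fy=2.7,interpolation=cv2.INTER_CUBIC)
c=np.zeros((325+270,600,3),np.uint8);c[:325]=a;c[325:325+b.shape[0],:b.shape[1]]=b;cv2.imwrite('pics/crop1.png',c)
S=ld('top');print(S['K'])
for u,v,z in [(347,187,.052),(388,179,.084),(365,192,.01),(343,154,.03),(285,173,.04),(395,147,.014),(415,217,.02),(377,232,.08)]: print(u,v,ray(S,u,v,z).round(3),pt(S,u,v).round(3))
S=ld('scene')
for u,v,z in [(305,213,.052),(259,245,.084)]: print(u,v,ray(S,u,v,z).round(3),pt(S,u,v).round(3))
E
```

```text
[[421.02831874   0.         323.15891816]
 [  0.         421.02831874 189.65890028]
 [  0.           0.           1.        ]]
347 187 [ 0.641 -0.014  0.052] [ 0.638 -0.013  0.058]
388 179 [ 0.618 -0.12   0.084] [ 0.621 -0.122  0.079]
365 192 [ 0.634 -0.067  0.01 ] [ 0.634 -0.067  0.01 ]
343 154 [ 0.761 -0.04   0.03 ] [ 0.762 -0.04   0.029]
285 173 [0.739 0.138 0.04 ] [0.743 0.137 0.033]
395 147 [ 0.753 -0.2    0.014] [ 0.751 -0.199  0.017]
415 217 [ 0.519 -0.17   0.02 ] [ 0.521 -0.172  0.015]
377 232 [ 0.483 -0.043  0.08 ] [ 0.481 -0.042  0.085]
305 213 [ 0.643 -0.007  0.052] [ 0.643 -0.006  0.05 ]
259 245 [ 0.63  -0.127  0.084] [ 0.629 -0.127  0.082]
```

View pics/crop1.png

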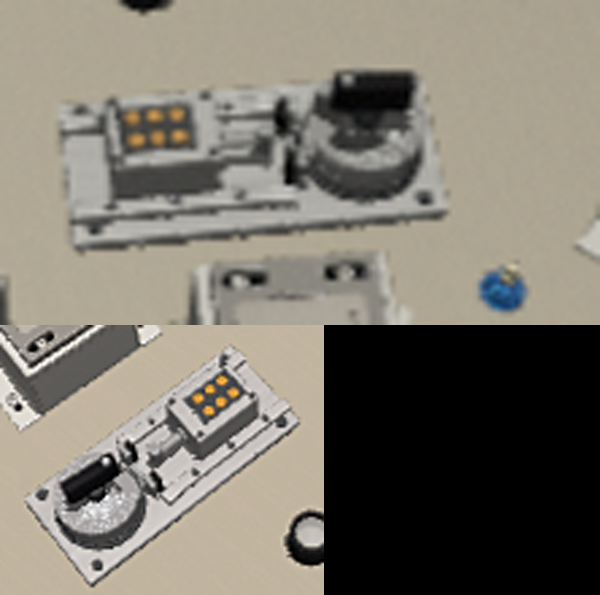

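The crop confirms it. The bare aluminium block with brass buttons sits on the dock with its stud facing the drum, and the bar's bright dot end faces the nest. Before moving, I'll check how clear the way is.

```bash
python3 - <<'E'
from h import *
for f in ['scene','top']:
    S=ld(f);v,u=np.mgrid[0:400:4,0:640:4];u=u.ravel();v=v.ravel();d=S['d'][v,u]
    P=S['o']+(np.linalg.inv(S['K'])@np.array([u,v,np.ones_like(u)])*d).T@S['R'].T
    m=(d>0)&(P[:,2]>.1)&(P[:,0]>.2)&(P[:,0]<.85)&(abs(P[:,1])<.5)
    Q=P[m]
    for i in range(4,17,1):
        r=[]
        for j in range(-10,10):
            q=Q[(np.floor(Q[:,0]/.05)==i)&(np.floor(Q[:,1]/.05)==j)]
            r.append(f'{q[:,2].max():.2f}' if len(q) else ' .  ')
        print(f'{i*.05:.2f}',*r)
    print()
c=optics.get_calibration('wrist');s=bot.get_state();R=s['tcp_rot'];print(R.T@(c['origin']-s['tool_pos']),(R.T@c['orientation']).round(2),c['K'][0])
E
```

```text
0.20  .    .    .    .    .    .    .    .    .   0.38 0.36 0.33 0.29  .    .    .    .    .   0.10  .  
0.25  .    .    .    .    .    .    .    .    .    .    .    .    .    .    .   0.10  .    .   0.13 0.11
0.30  .    .    .    .    .    .    .    .    .    .    .    .    .    .    .    .    .   0.10  .   0.13
0.35  .    .    .    .    .    .    .    .    .    .    .    .    .    .    .    .    .    .    .    .  
0.40  .    .    .   0.10  .    .    .    .    .    .    .    .    .    .    .    .    .    .    .    .  
0.45  .    .   0.10 0.10 0.10  .    .    .    .    .    .    .    .    .    .    .    .    .    .    .  
0.50 0.10 0.10 0.10 0.11 0.11  .    .    .    .    .    .    .    .   0.10  .    .    .    .    .    .  
0.55 0.10 0.10 0.11 0.11 0.11  .    .    .    .    .    .    .    .   0.10 0.10  .    .    .    .    .  
0.60 0.11 0.11 0.10 0.10  .    .    .    .    .    .    .    .    .    .    .    .    .    .    .    .  
0.65 0.10 0.10 0.10  .    .    .    .    .    .    .    .    .    .    .    .    .    .    .    .    .  
0.70  .    .    .    .    .    .    .    .    .   
[... 1074 characters left out ...]
0  .    .    .    .    .    .  
0.60 0.11 0.11 0.11 0.11  .    .    .    .    .    .    .    .    .    .    .    .    .    .    .    .  
0.65 0.11 0.10 0.10  .    .    .    .    .    .    .    .    .    .    .    .    .    .    .    .    .  
0.70 0.10 0.10  .    .    .    .    .    .    .    .    .    .    .    .    .    .    .    .    .    .  
0.75  .    .    .    .    .    .    .    .    .    .    .    .    .    .   0.14 0.18  .    .    .    .  
0.80  .    .    .    .    .    .    .    .    .    .    .    .    .    .   0.23 0.23 0.22 0.18 0.24 0.25

[ 0.07137747 -0.00065412 -0.14341019] [[ 0.   -0.96 -0.28]
 [ 1.    0.   -0.  ]
 [ 0.   -0.28  0.96]] [291.3495065    0.         321.37691019]
```

Request:
apply_moves:
  travel:
    - [0.547, -0.298, -0.03]
    - [0.547, -0.298, -0.03]
    - [0.547, -0.298, -0.03]
    - [0.547, -0.298, -0.03]
    - [0.547, -0.298, -0.03]
    - [0.547, -0.298, -0.03]
    - [0.547, -0.298, -0.03]
    - [0.547, -0.298, -0.03]
    - [0.547, -0.298, -0.03]
    - [0.547, -0.298, -0.03]
    - [0.547, -0.298, -0.03]
    - [0.547, -0.298, -0.03]
  angular:
    - [0, 0, -56]
    - [0, 0, -56]
    - [0, 0, -56]
    - [0, 0, -56]
    - [0, 0, -56]
    - [0, 0, -56]
    - [0, 0, -56]
    - [0, 0, -56]
    - [0, 0, -56]
    - [0, 0, -56]
    - [0, 0, -56]
    - [0, 0, -56]
  jaw: [1, 1, 1, 1, 1, 1, 1, 1, 1, 1, 1, 1]

```text
t: 1.6
tool_pos: [0.634, -0.0603, 0.2604]
tcp_rot: [[0.148, 0.989, -0.002], [0.989, -0.148, -0.0], [-0.0, -0.002, -1.0]]
wrist_force: [0.4, -0.1, 0.7]
gripper_width: 0.002
grasp_force: 0.0
```

```bash
python3 - <<'E'
from h import *
s=bot.get_state();print(s['t'],s['tool_pos'],s['tcp_rot'].round(3).tolist(),abs(s['dq']).max())
snap('wrist','w1')
E
```

```text
1.6 [ 0.63399386 -0.0602544   0.2604389 ] [[0.148, 0.989, -0.002], [0.989, -0.148, -0.0], [-0.0, -0.002, -1.0]] 0.029424346474712388
```

View pics/w1.png

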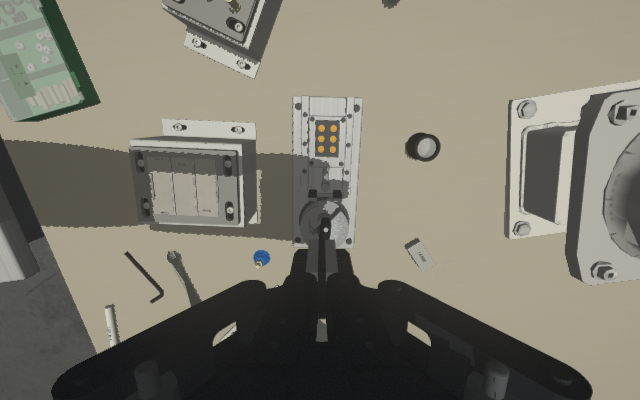

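The wrist view shows the dock almost upright in the image. Plate corners are about (294,97), (362,98) and (356,248), the nest's buttons (327,139), and the drum about (325,218) partly behind the fingers. Next I'll measure positions with masks.

```bash
cat >> h.py <<'E'
def cloud(S):
    v,u=np.mgrid[0:400,0:640]; d=S['d']
    return S['o']+np.stack([(u-S['K'][0,2])/S['K'][0,0]*d,(v-S['K'][1,2])/S['K'][1,1]*d,d],-1)@S['R'].T
def orange(S,box):
    h=cv2.cvtColor(S['p'],cv2.COLOR_RGB2HSV); m=cv2.inRange(h,(8,120,90),(30,255,255)); k=np.zeros_like(m);x0,y0,x1,y1=box;k[y0:y1,x0:x1]=m[y0:y1,x0:x1]
    v,u=np.nonzero(k); return u.mean(),v.mean(),len(u)
E
python3 - <<'E'
from h import *
for f,b in [('w1',(300,100,355,175)),('top',(325,170,370,200)),('scene',(285,195,325,230))]:
    S=ld(f); u,v,n=orange(S,b); print(f,'buttons',u,v,n,ray(S,u,v,.053).round(4))
    P=cloud(S);Z=P[...,2]
    near=(abs(P[...,0]-.634)<.13)&(abs(P[...,1]+.067)<.16)&(S['d']>0)
    print('table z',np.median(Z[near&(Z<.006)]))
    m=(near&(Z>.006)&(Z<.014)).astype(np.uint8)
    xy=P[m>0][:,:2]
    n,l,st,_=cv2.connectedComponentsWithStats(cv2.morphologyEx(m,cv2.MORPH_CLOSE,np.ones((3,3))))
    i=1+st[1:,4].argmax(); xy=P[(l==i)&(m>0)][:,:2]
    (c,wh,a)=cv2.minAreaRect((xy*1000).astype(np.float32));print('plate',c,wh,a)
    m=near&(Z>.078)&(Z<.09)&(abs(P[...,0]-.625)<.05)&(abs(P[...,1]+.125)<.05)
    q=P[m][:,:2]; 
    if len(q)>10: print('bar',cv2.minAreaRect((q*1000).astype(np.float32)))
    q=P[near&(Z>.049)&(Z<.056)&(P[...,1]>-.06)][:,:2]; print('nest',cv2.minAreaRect((q*1000).astype(np.float32)))
E
```

```text
w1 buttons 326.7853881278539 138.07305936073058 219 [ 0.6478 -0.0112  0.053 ]
table z 0.0008706961384520873
plate (608.6502685546875, -60.818359375) (209.0198516845703, 28.22435760498047) 79.9702377319336
bar ((630.2267456054688, -116.3182144165039), (23.22624397277832, 11.953893661499023), 74.82970428466797)
nest ((590.5782470703125, -10.380416870117188), (139.28802490234375, 158.09033203125), 48.434024810791016)
top buttons 345.7741935483871 185.19354838709677 31 [ 0.6471 -0.0127  0.053 ]
table z 0.0020107052991885643
plate (601.6878051757812, -70.57601928710938) (76.19566345214844, 222.23333740234375) 7.289135456085205
bar ((625.1842651367188, -128.42283630371094), (43.9139518737793, 14.675704956054688), 74.93045806884766)
nest ((602.8369750976562, 1.4002685546875), (108.74297332763672, 151.98512268066406), 52.52544021606445)
scene buttons 304.2191780821918 215.97260273972603 73 [ 0.6468 -0.0136  0.053 ]
table z -0.0001721418110113282
plate (636.8871459960938, -68.01344299316406) (208.54257202148438, 91.6602783203125) 80.0361557006836
bar ((626.32861328125, -128.2134246826172), (43.3398551940918, 12.592212677001953), 74.3398666381836)
nest ((612.5783081054688, 7.345939636230469), (154.7391357421875, 119.94160461425781), 79.55831909179688)
```

Request:
apply_moves:
  travel:
    - [0.111, 0.007, 0]
    - [0.111, 0.007, 0]
    - [0.111, 0.007, 0.06]
    - [0.111, 0.007, 0.12]
    - [0.111, 0.007, 0.18]
    - [0.111, 0.007, 0.22]
    - [0.111, 0.007, 0.236]
    - [0.111, 0.007, 0.236]
  angular:
    - [0, 0, 1.5]
    - [0, 0, 1.5]
    - [0, 0, 1.5]
    - [0, 0, 1.5]
    - [0, 0, 1.5]
    - [0, 0, 1.5]
    - [0, 0, 1.5]
    - [0, 0, 1.5]
  jaw: [1, 1, 1, 1, 1, 1, 1, 1]

```text
t: 2.65
tool_pos: [0.6574, 0.0472, 0.0249]
tcp_rot: [[0.176, 0.984, -0.001], [0.984, -0.176, -0.0], [-0.0, -0.001, -1.0]]
wrist_force: [0.7, -0.3, 0.8]
gripper_width: -0.002
grasp_force: 0.0
```

```bash
python3 - <<'E'
from h import *
s=bot.get_state();p=s['tool_pos'];e=np.array([np.cos(np.radians(80)),np.sin(np.radians(80))]);d=p[:2]-[.637,-.068]
print(s['t'],p,s['tcp_rot'].round(3).tolist(),d@e,d@[-e[1],e[0]],s['wrist_force'])
E
```

```text
2.65 [0.65736237 0.04719476 0.02492659] [[0.176, 0.984, -0.001], [0.984, -0.176, -0.0], [-0.0, -0.001, -1.0]] 0.11698057920105905 -4.96575260631505e-05 [ 0.66681791 -0.34367379  0.78494594]
```

Request:
apply_moves:
  travel:
    - [-0.01, 0, 0]
    - [-0.015, 0, 0]
    - [-0.02, 0, 0]
    - [-0.025, 0, 0]
    - [-0.03, 0, 0]
    - [-0.034, 0, 0]
    - [-0.038, 0, 0]
    - [-0.042, 0, 0]
    - [-0.046, 0, 0]
    - [-0.049, 0, 0]
    - [-0.052, 0, 0]
    - [-0.052, 0, 0]
  angular:
    - [0, 0, 0]
    - [0, 0, 0]
    - [0, 0, 0]
    - [0, 0, 0]
    - [0, 0, 0]
    - [0, 0, 0]
    - [0, 0, 0]
    - [0, 0, 0]
    - [0, 0, 0]
    - [0, 0, 0]
    - [0, 0, 0]
    - [0, 0, 0]
  jaw: [1, 1, 1, 1, 1, 1, 1, 1, 1, 1, 1, 1]

```text
t: 4.15
tool_pos: [0.6486, -0.0034, 0.0252]
tcp_rot: [[0.175, 0.985, -0.0], [0.985, -0.175, -0.0], [-0.0, -0.0, -1.0]]
wrist_force: [0.5, 0.1, -0.3]
gripper_width: 0.002
grasp_force: 0.0
```

```bash
cat >> h.py <<'E'
e=np.array([np.cos(np.radians(80)),np.sin(np.radians(80))])
def dock(p): d=np.asarray(p)[:2]-[.637,-.068]; return np.array([d@e,d@[-e[1],e[0]]])
E
python3 - <<'E'
from h import *
snap('scene','s2');S=ld('scene');
for f,b in [('scene',(285,195,325,230)),('s2',(265,190,325,250))]:
    S=ld(f);u,v,n=orange(S,b);print(u,v,n,dock(ray(S,u,v,.053)))
s=bot.get_state();print(dock(s['tool_pos']),s['wrist_force'])
E
```

```text
304.2191780821918 215.97260273972603 73 [ 0.05527052 -0.00024684]
294.1166666666667 223.26666666666668 60 [0.02868296 0.00031433]
[ 0.06572698 -0.0002265 ] [-0.27784084  0.05784646 -0.11231462]
```

Request:
apply_moves:
  travel:
    - [-0.004, 0, 0]
    - [-0.008, 0, 0]
    - [-0.01, 0, 0]
    - [-0.011, 0, 0]
    - [-0.011, 0, 0]
  angular:
    - [0, 0, 0]
    - [0, 0, 0]
    - [0, 0, 0]
    - [0, 0, 0]
    - [0, 0, 0]
  jaw: [1, 1, 1, 1, 1]

```text
t: 4.82
tool_pos: [0.6471, -0.0109, 0.0252]
tcp_rot: [[0.175, 0.985, 0.001], [0.985, -0.175, 0.004], [0.004, -0.0, -1.0]]
wrist_force: [2.1, 11.2, -0.6]
gripper_width: -0.005
grasp_force: 5.9
```

Request:
apply_moves:
  travel:
    - [-0.001, 0, 0]
    - [-0.0015, 0, 0]
  angular:
    - [0, 0, 0]
    - [0, 0, 0]
  jaw: [1, 1]

```text
t: 5.08
tool_pos: [0.6471, -0.011, 0.0254]
tcp_rot: [[0.175, 0.985, 0.001], [0.985, -0.175, 0.006], [0.006, 0.0, -1.0]]
wrist_force: [2.9, 17.4, -0.0]
gripper_width: -0.001
grasp_force: 8.7
```

Request:
apply_moves:
  travel:
    - [0.006, 0, 0]
    - [0.02, 0, 0]
    - [0.02, 0, -0.06]
    - [0.02, 0, -0.12]
    - [0.02, 0, -0.18]
    - [0.02, 0, -0.22]
  angular:
    - [0, 0, 0]
    - [0, 0, 0]
    - [0, 0, 0]
    - [0, 0, 0]
    - [0, 0, 0]
    - [0, 0, 0]
  jaw: [1, 1, 1, 1, 1, 1]

```text
t: 5.82
tool_pos: [0.6511, 0.0045, 0.2494]
tcp_rot: [[0.175, 0.985, 0.004], [0.985, -0.175, -0.001], [-0.0, 0.004, -1.0]]
wrist_force: [1.2, 0.2, -0.8]
gripper_width: 0.001
grasp_force: 0.0
```

```bash
python3 - <<'E'
from h import *
snap('scene','s3');snap('wrist','w3')
S=ld('s3');u,v,n=orange(S,(265,190,325,250));print(u,v,n,dock(ray(S,u,v,.053)))
S=ld('w3');u,v,n=orange(S,(100,50,540,350));print(u,v,n,dock(ray(S,u,v,.053)))
P=cloud(ld('s3'));Z=P[...,2]
m=(Z>.078)&(Z<.09)&(abs(P[...,0]-.625)<.05)&(abs(P[...,1]+.125)<.05);print(cv2.minAreaRect((P[m][:,:2]*1000).astype(np.float32)))
s=bot.get_state();print(s['t'],dock(s['tool_pos']),s['tool_pos'],s['joint_positions'])
a=cv2.imread('pics/w3.png')[60:360,160:500];b=cv2.imread('pics/s3.png')[190:290,225:345]
b=cv2.resize(b,(360,300),interpolation=cv2.INTER_CUBIC);cv2.imwrite('pics/c3.png',np.hstack([a,b]))
E
```

```text
291.0 225.83333333333334 72 [ 2.01326853e-02 -7.79012146e-05]
317.3170731707317 221.82926829268294 164 [ 0.02199399 -0.0011408 ]
((626.3902587890625, -128.27574157714844), (44.27426528930664, 12.559100151062012), 76.0619125366211)
5.925 [ 0.07391582 -0.0035112 ] [0.6532932  0.00418316 0.25282418] [-1.14010959e-01  2.65831727e-01  1.43232069e+00 -3.70939683e-04
  1.43195467e+00  6.20341695e-02]
```

View pics/c3.png

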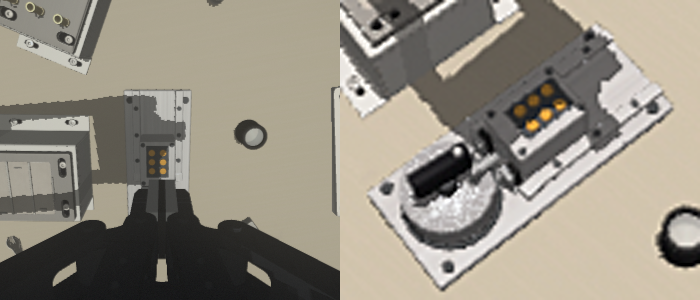

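Wrist crop: the nest's buttons are at (157,160). Scene crop: the nest now stands close to the drum, with the stud reaching into the mouth under the bar. I'll measure the gap from the edges of the nest's top, because shadow biases the button mask.

```bash
python3 - <<'E'
from h import *
for f in ['scene','s2','s3','w1','w3']:
    S=ld(f);P=cloud(S);Z=P[...,2];d=P[...,:2]-[.637,-.068];X=d@e;Y=d@np.array([-e[1],e[0]])
    m=(Z>.0475)&(Z<.057)&(X>-.03)&(X<.11)&(abs(Y)<.03)&(S['d']>0)
    x=X[m];print(f,m.sum(),'nest x',np.percentile(x,[1,3,97,99]).round(4),'y',np.percentile(Y[m],[2,98]).round(4))
    h=cv2.cvtColor(S['p'],cv2.COLOR_RGB2HSV);k=cv2.inRange(h,(8,120,35),(30,255,255))>0
    k&=m; print('  buttons',k.sum(),X[k].mean(),(X[k].min()+X[k].max())/2)
    m=(X>-.105)&(X<-.02)&(abs(Y)<.04)&(Z>.036)&(Z<.047)&(S['d']>0);
    if m.sum()>20: print('  drum x',np.percentile(X[m],[1,99]),'y',np.percentile(Y[m],[1,99]))
    m=(X>-.03)&(X<.0)&(abs(Y)<.04)&(abs(Y)>.008)&(Z>.028)&(Z<.038)&(S['d']>0);
    if m.sum()>20: print('  seat x',np.percentile(X[m],[2,50,98]),m.sum())
E
```

```text
scene 558 nest x [0.0216 0.0229 0.079  0.0802] y [-0.0218  0.0213]
  buttons 73 0.055099069405710965 0.05518224718925761
  drum x [-0.09263298 -0.02313602] y [-0.03163408  0.03174932]
  seat x [-0.0261897  -0.02153882 -0.01525732] 65
s2 584 nest x [-0.0056 -0.0046  0.0531  0.0544] y [-0.0213  0.0217]
  buttons 76 0.028162437573162384 0.028803641453472015
  drum x [-0.09221191 -0.02338254] y [-0.03154845  0.03123099]
  seat x [-0.02593048 -0.01977831 -0.00339969] 73
s3 572 nest x [-0.0132 -0.0121  0.0444  0.0456] y [-0.021   0.0218]
  buttons 76 0.020961538849779315 0.02110559621705281
  drum x [-0.0923383  -0.02297199] y [-0.03157048  0.03146373]
  seat x [-0.02599868 -0.01955413 -0.00231537] 84
w1 1928 nest x [0.0243 0.0256 0.0816 0.0827] y [-0.0221  0.0204]
  buttons 218 0.057814274713796854 0.057211759954608796
  drum x [-0.08288614 -0.02064575] y [-0.0317676  0.0302086]
  seat x [-0.02338343 -0.0177388  -0.01317128] 156
w3 1424 nest x [-0.0079 -0.0037  0.0478  0.0484] y [-0.022   0.0209]
  buttons 160 0.02258565969000456 0.023072163962494743
```

Depth of the nest's top edge puts its centre at dock x ≈ 0.016, so the stud head is about 20.5 mm from the axis, fully home. The cam is at about 0.08 rad. Next I go above the bar with the jaws half open.

Request:
apply_moves:
  travel:
    - [-0.05, -0.001, 0]
    - [-0.1, -0.001, 0]
    - [-0.134, -0.001, 0.03]
    - [-0.134, -0.001, 0.08]
    - [-0.134, -0.001, 0.125]
    - [-0.134, -0.001, 0.125]
    - [-0.134, -0.001, 0.125]
    - [-0.134, -0.001, 0.125]
  angular:
    - [0, 0, 4.5]
    - [0, 0, 4.5]
    - [0, 0, 4.5]
    - [0, 0, 4.5]
    - [0, 0, 4.5]
    - [0, 0, 4.5]
    - [0, 0, 4.5]
    - [0, 0, 4.5]
  jaw: [0.45, 0.45, 0.45, 0.45, 0.45, 0.45, 0.45, 0.45]

```text
t: 6.92
tool_pos: [0.6275, -0.1277, 0.1233]
tcp_rot: [[0.251, 0.968, 0.004], [0.968, -0.251, -0.002], [-0.0, 0.005, -1.0]]
wrist_force: [-0.3, -0.6, -0.2]
gripper_width: 0.553
grasp_force: 0.0
```

```bash
python3 - <<'E'
from h import *
s=bot.get_state();p=s['tool_pos'];R=s['tcp_rot'];print(p,R.round(3).tolist(),s['ft_torque'],s['wrist_force'],s['gripper_width'])
print('to axis, tool',(R.T@(np.array([.6263,-.1286,.060])-p)).round(4),'yaw',np.degrees(np.arctan2(R[1,0],R[0,0])))
snap('scene','s4');P=cloud(ld('s4'));Z=P[...,2]
snap('wrist','w4');a=cv2.imread('pics/w4.png')[100:400,120:520];b=cv2.resize(cv2.imread('pics/s4.png')[180:290,215:345],(354,300));cv2.imwrite('pics/c4.png',np.hstack([a,b]))
E
```

```text
[ 0.62753449 -0.12766552  0.12326223] [[0.251, 0.968, 0.004], [0.968, -0.251, -0.002], [-0.0, 0.005, -1.0]] [-0.02666874  0.00846863  0.03735951] [-0.33917749 -0.58684509 -0.19008672] 0.5527384592627723
to axis, tool [-0.0012 -0.0013  0.0633] yaw 75.45162962360527
```

View pics/c4.png

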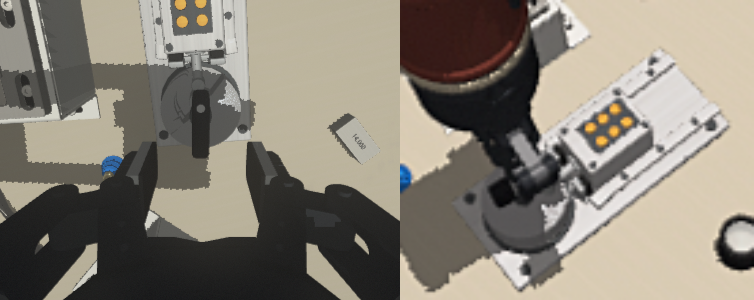

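The view shows the bar standing between the open fingers, centred (crop (202,120), fingers at about 140 and 260), with the stud in the mouth above it at (197,75). I'll lower and grip.

Request:
apply_moves:
  travel:
    - [-0.001, -0.001, 0.03]
    - [-0.001, -0.001, 0.063]
    - [-0.001, -0.001, 0.063]
    - [-0.001, -0.001, 0.063]
    - [-0.001, -0.001, 0.063]
    - [-0.001, -0.001, 0.063]
    - [-0.001, -0.001, 0.063]
    - [-0.001, -0.001, 0.063]
    - [-0.001, -0.001, 0.063]
  angular:
    - [0, 0, 0]
    - [0, 0, 0]
    - [0, 0, 0]
    - [0, 0, 0]
    - [0, 0, 0]
    - [0, 0, 0]
    - [0, 0, 0]
    - [0, 0, 0]
    - [0, 0, 0]
  jaw: [0.45, 0.45, 0.5, 1, 1, 1, 1, 1, 1]
  newtons: 60

```text
t: 8.15
tool_pos: [0.6265, -0.1286, 0.0599]
tcp_rot: [[0.251, 0.968, 0.005], [0.968, -0.251, -0.001], [-0.0, 0.005, -1.0]]
wrist_force: [3.3, 0.4, 6.8]
gripper_width: 0.128
grasp_force: 61.3
```

```bash
cat >> h.py <<'E'
def st():
    s=bot.get_state();R=s['tcp_rot'];print('t',s['t'],s['tool_pos'].round(4),'cam',round(np.radians(80)-np.arctan2(R[1,0],R[0,0]),4),'F',s['wrist_force'].round(2),'M',s['ft_torque'].round(3),'w',round(s['gripper_width'],3),'g',s['grasp_force'])
    F=s['wrist_force'];r=np.array([.6263,-.1286])-s['tool_pos'][:2];print('Mz about axis',s['ft_torque'][2]-(r[0]*F[1]-r[1]*F[0]))
E
python3 -c "from h import *; st()"
```

```text
t 8.15 [ 0.6265 -0.1286  0.0599] cam 0.0797 F [3.27 0.38 6.8 ] M [ 0.051 -0.045  0.018] w 0.128 g 61.34890079498291
Mz about axis 0.018508280691069606
```

Request:
apply_moves:
  travel:
    - [0, 0, 0]
    - [0, 0, 0]
    - [0, 0, 0]
    - [0, 0, 0]
    - [0, 0, 0]
    - [0, 0, 0]
    - [0, 0, 0]
  angular:
    - [0, 0, 4]
    - [0, 0, 9]
    - [0, 0, 14]
    - [0, 0, 19]
    - [0, 0, 24]
    - [0, 0, 28]
    - [0, 0, 30]
  jaw: [1, 1, 1, 1, 1, 1, 1]

```text
t: 9.02
tool_pos: [0.6262, -0.1284, 0.0599]
tcp_rot: [[0.703, 0.711, 0.004], [0.711, -0.703, -0.001], [0.002, 0.003, -1.0]]
wrist_force: [1.6, 0.8, 7.3]
gripper_width: 0.125
grasp_force: 61.7
```

```bash
python3 -c "from h import *; st()"
```

```text
t 9.025 [ 0.6262 -0.1284  0.0599] cam 0.6047 F [1.58 0.76 7.34] M [0.026 0.083 0.107] w 0.125 g 61.71859860420227
Mz about axis 0.10649155494135866
```

Request:
apply_moves:
  travel:
    - [0, 0, 0]
    - [0, 0, 0]
    - [0, 0, 0]
    - [0, 0, 0]
  angular:
    - [0, 0, 3]
    - [0, 0, 5]
    - [0, 0, 7]
    - [0, 0, 9]
  jaw: [1, 1, 1, 1]

```text
t: 9.52
tool_pos: [0.6261, -0.1283, 0.0599]
tcp_rot: [[0.805, 0.593, 0.004], [0.593, -0.805, -0.001], [0.002, 0.003, -1.0]]
wrist_force: [0.2, 0.3, 7.5]
gripper_width: 0.124
grasp_force: 61.8
```

```bash
python3 -c "from h import *; st()"
```

```text
t 9.525 [ 0.6261 -0.1283  0.0599] cam 0.7613 F [0.22 0.28 7.49] M [0.177 0.183 0.082] w 0.124 g 61.777753829956055
Mz about axis 0.08222653934308
```

Request:
apply_moves:
  travel:
    - [0, 0, 0]
    - [0, 0, 0]
  angular:
    - [0, 0, 1]
    - [0, 0, 2]
  jaw: [1, 1]

```text
t: 9.78
tool_pos: [0.6261, -0.1283, 0.0599]
tcp_rot: [[0.825, 0.565, 0.004], [0.565, -0.825, -0.001], [0.002, 0.003, -1.0]]
wrist_force: [-0.5, 1.0, 7.2]
gripper_width: 0.129
grasp_force: 61.7
```

```bash
python3 -c "from h import *; st()"
```

```text
t 9.775 [ 0.6261 -0.1283  0.0599] cam 0.7957 F [-0.53  1.01  7.16] M [0.219 0.167 0.11 ] w 0.129 g 61.72669172286987
Mz about axis 0.10992828150751426
```

Request:
apply_moves:
  travel:
    - [0, 0, 0]
    - [0, 0, 0]
  angular:
    - [0, 0, 1]
    - [0, 0, 2]
  jaw: [1, 1]

```text
t: 10.02
tool_pos: [0.6261, -0.1283, 0.0599]
tcp_rot: [[0.844, 0.536, 0.004], [0.536, -0.844, -0.001], [0.002, 0.003, -1.0]]
wrist_force: [0.3, 0.5, 7.4]
gripper_width: 0.127
grasp_force: 61.8
```

```bash
python3 -c "from h import *; st()"
```

```text
t 10.025 [ 0.6261 -0.1283  0.0599] cam 0.8306 F [0.31 0.53 7.35] M [0.164 0.211 0.073] w 0.127 g 61.75609588623047
Mz about axis 0.07275691768837511
```

Request:
apply_moves:
  travel:
    - [0, 0, 0]
    - [0, 0, 0]
  angular:
    - [0, 0, 1]
    - [0, 0, 2]
  jaw: [1, 1]

```text
t: 10.28
tool_pos: [0.6261, -0.1283, 0.0599]
tcp_rot: [[0.862, 0.506, 0.004], [0.506, -0.862, -0.001], [0.003, 0.003, -1.0]]
wrist_force: [0.8, 1.5, 9.0]
gripper_width: 0.126
grasp_force: 61.8
```

```bash
python3 -c "from h import *; st()"
```

```text
t 10.275 [ 0.6261 -0.1283  0.0599] cam 0.8655 F [0.77 1.53 9.01] M [0.242 0.158 0.121] w 0.126 g 61.7713737487793
Mz about axis 0.12064072903859971
```

Request:
apply_moves:
  travel:
    - [0, 0, 0]
    - [0, 0, 0]
  angular:
    - [0, 0, 1]
    - [0, 0, 2]
  jaw: [1, 1]

```text
t: 10.52
tool_pos: [0.626, -0.1283, 0.0599]
tcp_rot: [[0.88, 0.476, 0.003], [0.476, -0.88, -0.001], [0.003, 0.002, -1.0]]
wrist_force: [0.7, 1.5, 8.6]
gripper_width: 0.126
grasp_force: 61.8
```

```bash
python3 -c "from h import *; st()"
```

```text
t 10.525 [ 0.626  -0.1283  0.0599] cam 0.9004 F [0.67 1.48 8.6 ] M [0.187 0.178 0.121] w 0.126 g 61.77083373069763
Mz about axis 0.12031887264683286
```

Request:
apply_moves:
  travel:
    - [0, 0, 0]
    - [0, 0, 0]
  angular:
    - [0, 0, 1]
    - [0, 0, 2]
  jaw: [1, 1]

```text
t: 10.78
tool_pos: [0.626, -0.1282, 0.0599]
tcp_rot: [[0.896, 0.445, 0.003], [0.445, -0.896, -0.001], [0.003, 0.002, -1.0]]
wrist_force: [-0.2, 1.0, 7.9]
gripper_width: 0.131
grasp_force: 61.8
```

```bash
python3 -c "from h import *; st()"
```

```text
t 10.775 [ 0.626  -0.1282  0.0599] cam 0.9352 F [-0.16  1.02  7.87] M [0.239 0.199 0.088] w 0.131 g 61.80631399154663
Mz about axis 0.08823722611449838
```

Easy turning is steady at about 0.10 N m, so I continue in small steps.

Request:
apply_moves:
  travel:
    - [0, 0, 0]
    - [0, 0, 0]
  angular:
    - [0, 0, 1]
    - [0, 0, 2]
  jaw: [1, 1]

```text
t: 11.02
tool_pos: [0.626, -0.1282, 0.0599]
tcp_rot: [[0.911, 0.413, 0.003], [0.413, -0.911, -0.001], [0.003, 0.002, -1.0]]
wrist_force: [-1.0, 1.5, 8.5]
gripper_width: 0.128
grasp_force: 61.8
```

```bash
python3 -c "from h import *; st()"
```

```text
t 11.025 [ 0.626  -0.1282  0.0599] cam 0.97 F [-0.97  1.51  8.45] M [0.228 0.187 0.203] w 0.128 g 61.809940338134766
Mz about axis 0.20314799840037917
```

Request:
apply_moves:
  travel:
    - [0, 0, 0]
    - [0, 0, 0]
  angular:
    - [0, 0, 1]
    - [0, 0, 2]
  jaw: [1, 1]

```text
t: 11.28
tool_pos: [0.626, -0.1281, 0.0599]
tcp_rot: [[0.924, 0.382, 0.003], [0.382, -0.924, -0.001], [0.003, 0.002, -1.0]]
wrist_force: [-0.0, 0.7, 8.8]
gripper_width: 0.125
grasp_force: 61.9
```

```bash
python3 -c "from h import *; st()"
```

```text
t 11.275 [ 0.626  -0.1281  0.0599] cam 1.0048 F [-0.02  0.74  8.77] M [0.215 0.214 0.259] w 0.125 g 61.879645586013794
Mz about axis 0.2588537058926501
```

The moment is now rising, so the nest has met the seat at about 0.95 rad. I'm aiming for about 0.38 N m.

Request:
apply_moves:
  travel:
    - [0, 0, 0]
    - [0, 0, 0]
  angular:
    - [0, 0, 1]
    - [0, 0, 1.5]
  jaw: [1, 1]

```text
t: 11.52
tool_pos: [0.626, -0.1281, 0.0599]
tcp_rot: [[0.934, 0.358, 0.003], [0.358, -0.934, -0.001], [0.003, 0.002, -1.0]]
wrist_force: [0.2, 1.1, 8.8]
gripper_width: 0.127
grasp_force: 61.8
```

```bash
python3 -c "
from h import *
st()
for i in range(2): snap('scene','z'); st()"
```

```text
t 11.525 [ 0.626  -0.1281  0.0599] cam 1.0305 F [0.21 1.13 8.75] M [0.27  0.117 0.282] w 0.127 g 61.83356165885925
Mz about axis 0.2819584108144989
t 11.575 [ 0.626  -0.1281  0.0599] cam 1.0309 F [-0.83  1.18  8.54] M [0.227 0.192 0.249] w 0.127 g 61.838282346725464
Mz about axis 0.24898922044523886
t 11.625 [ 0.626  -0.1281  0.0599] cam 1.0304 F [-1.03  1.61  8.82] M [0.249 0.219 0.255] w 0.126 g 61.833189725875854
Mz about axis 0.25476404380682954
```

Request:
apply_moves:
  travel:
    - [0, 0, 0]
    - [0, 0, 0]
  angular:
    - [0, 0, 1]
    - [0, 0, 1.5]
  jaw: [1, 1]

```text
t: 11.88
tool_pos: [0.626, -0.1281, 0.0599]
tcp_rot: [[0.943, 0.333, 0.003], [0.333, -0.943, -0.001], [0.003, 0.002, -1.0]]
wrist_force: [0.2, 2.8, 7.9]
gripper_width: 0.13
grasp_force: 61.9
```

```bash
python3 -c "
from h import *
st()
for i in range(2): snap('scene','z'); st()"
```

```text
t 11.875 [ 0.626  -0.1281  0.0599] cam 1.0565 F [0.19 2.75 7.89] M [0.263 0.199 0.341] w 0.13 g 61.86051607131958
Mz about axis 0.34022780944742775
t 11.925 [ 0.626  -0.1281  0.0598] cam 1.0569 F [0.23 1.96 8.5 ] M [0.223 0.243 0.339] w 0.124 g 61.866023540496826
Mz about axis 0.3380125506189667
t 11.975 [ 0.626  -0.1281  0.0598] cam 1.0564 F [-0.07  1.72  8.42] M [0.282 0.224 0.262] w 0.125 g 61.86134934425354
Mz about axis 0.26186341536792973
```

Request:
apply_moves:
  travel:
    - [0, 0, 0]
    - [0, 0, 0]
  angular:
    - [0, 0, 0.5]
    - [0, 0, 1]
  jaw: [1, 1]

```text
t: 12.22
tool_pos: [0.626, -0.128, 0.0599]
tcp_rot: [[0.948, 0.317, 0.003], [0.317, -0.948, -0.001], [0.003, 0.002, -1.0]]
wrist_force: [-0.2, 1.9, 8.4]
gripper_width: 0.125
grasp_force: 61.9
```

```bash
python3 -c "
from h import *
st()
for i in range(3): snap('scene','z'); st()"
```

```text
t 12.225 [ 0.626  -0.128   0.0599] cam 1.0738 F [-0.16  1.94  8.43] M [0.301 0.186 0.423] w 0.125 g 61.93095088005066
Mz about axis 0.42238203036953265
t 12.275 [ 0.626  -0.128   0.0599] cam 1.0742 F [-0.51  1.09  8.38] M [0.259 0.251 0.381] w 0.128 g 61.897605657577515
Mz about axis 0.38125667747318726
t 12.325 [ 0.6259 -0.128   0.0599] cam 1.0738 F [-0.44  1.56  8.43] M [0.248 0.257 0.348] w 0.125 g 61.88899040222168
Mz about axis 0.3471832307809367
t 12.375 [ 0.626  -0.1281  0.0599] cam 1.0737 F [-0.67  1.39  9.48] M [0.273 0.172 0.355] w 0.129 g 61.88796043395996
Mz about axis 0.35513352885289434
```

The mean is about 0.38 N m, some 0.28 above easy turning, so it is snug. I let go and rise.

Request:
apply_moves:
  travel:
    - [0, 0, 0]
    - [0, 0, 0]
    - [0, 0, 0]
    - [0, 0, 0]
    - [0, 0, -0.03]
    - [0, 0, -0.08]
    - [0, 0, -0.13]
    - [0, 0, -0.16]
    - [0, 0, -0.16]
    - [0, 0, -0.16]
  angular:
    - [0, 0, 0]
    - [0, 0, 0]
    - [0, 0, 0]
    - [0, 0, 0]
    - [0, 0, 0]
    - [0, 0, 0]
    - [0, 0, 0]
    - [0, 0, 0]
    - [0, 0, 0]
    - [0, 0, 0]
  jaw: [0.45, 0.45, 0.45, 0.45, 0.45, 0.45, 0.45, 0.45, 0.45, 0.45]

```text
t: 13.62
tool_pos: [0.6238, -0.1278, 0.2158]
tcp_rot: [[0.949, 0.316, -0.002], [0.316, -0.949, 0.001], [-0.002, -0.001, -1.0]]
wrist_force: [0.1, 0.3, -0.2]
gripper_width: 0.548
grasp_force: 0.0
```

```bash
python3 - <<'E'
from h import *
st();snap('scene','s5');snap('top','t5');S=ld('s5');P=cloud(S);Z=P[...,2];d=P[...,:2]-[.637,-.068];X=d@e;Y=d@np.array([-e[1],e[0]])
m=(Z>.0475)&(Z<.057)&(X>-.03)&(X<.11)&(abs(Y)<.03);print('nest x',np.percentile(X[m],[1,3,97,99]).round(4))
for f in ['s5','t5']:
    P=cloud(ld(f));Z=P[...,2];m=(Z>.076)&(Z<.09)&(abs(P[...,0]-.626)<.035)&(abs(P[...,1]+.128)<.035)
    if m.sum()>9: print(f,m.sum(),cv2.minAreaRect((P[m][:,:2]*1000).astype(np.float32)))
a=cv2.resize(cv2.imread('pics/s5.png')[180:290,205:395],None,fx=3.5,fy=3.5);cv2.imwrite('pics/c5.png',a)
E
```

```text
t 13.625 [ 0.6238 -0.1278  0.2158] cam 1.0747 F [ 0.13  0.25 -0.17] M [0.051 0.054 0.009] w 0.548 g 0.0
Mz about axis 0.008674232957205635
nest x [-0.0146 -0.0136  0.0429  0.0442]
s5 143 ((626.1012573242188, -128.5074005126953), (45.45106506347656, 12.324546813964844), 19.169845581054688)
t5 82 ((625.0730590820312, -127.97947692871094), (43.48691940307617, 12.257880210876465), 20.292903900146484)
```

View pics/c5.png

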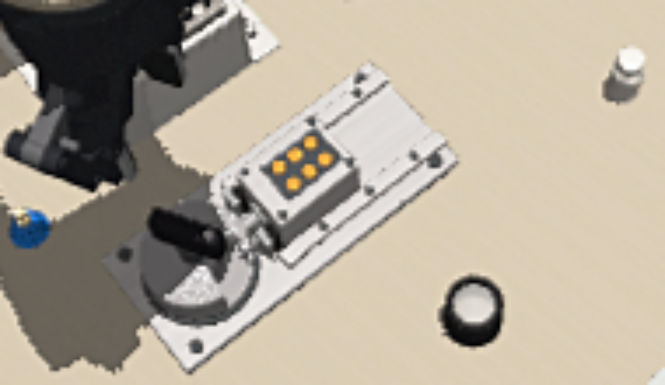

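The cam bar stands at about 1.05 rad (bar at crop (187,232)). The nest's front is at dock x ≈ -15 mm, which matches a seat met at about 0.95 rad. The loupe, vial and suction cup are where they were, and the gripper is clear.

```bash
python3 -c "
from workcell import bot
print(bot.close_job())"
```

```text
the job is handed in; nothing more can be done
None
```

I handed the job in with the nest locked against the seat: the cam is at about 1.07 rad, roughly 0.28 N m above easy turning, and the gripper is clear. The loupe, vial and suction cup stand where they were. I did not check the setting block again at the end, and the hand-in returned no verdict.

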